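# Snap a coffee capsule shut in the pliers and put it away in its drawer

### The arm

A 6-joint arm with a two-finger parallel gripper is mounted at the origin on the work surface. World frame = base frame: x ahead of the robot, y to its left, z up, the work surface at z = 0. Lengths are in m, angles in rad, forces in N, time in s.
With the tool pointing down it reaches from about 0.25 to 0.8 m from the base axis. Payload 3.9 kg.
Tool frame: the origin (TCP) lies midway between the tips of the shut fingers; the grasp point (between the pads) lies 19 mm behind it; z points along the fingers, y is the line along which they close (so a half turn about z gives the same grasp; the last joint's range is limited). The gripper opens to 85 mm and grips with 20 to 120 N. Pads are 22 mm wide; open, the fingers measure 114 mm over their backs; the gripper's body (76 mm by 85 mm) begins 54 mm behind the grasp point. The pads swing forward as they close: fully open they stand 13 mm farther back than shut.
Start: joints at [1.107, 0.26, -0.138, 1.173, 0, 1.571], TCP at [0.235, 0.47, 0.231] pointing down, gripper open.
Joint ranges: [-2.78, 2.78], [-0.83, 1.72], [-1.28, 1.37], [-1.9, 2.12], [-1.57, 1.48], [-3.14, 3.14]. Speed limits (rad/s): [2.57, 2.57, 3.14, 3.14, 3.14, 3.14].

### API

Orientations are given as a unit quaternion [x, y, z, w].
In Python, from rig import * gives the robot as it stands.
- The arm moves only by the tool apply_moves, never from a script. Its arguments are lists of equal length, an entry for each row: "grip": the closure, from 0 (fully open) to 1 (shut); "offset": the shift along the tool's x, y, z in m, a list of three; "turn": the turn about the tool's z in rad. A call has 1 to 20 rows; each row is the pose to reach, as a shift and turn from the pose commanded when the call began, along the tool's axes at that moment; what a row does not reach only later rows make up. A row lasts 1/12 s, in which the tool goes at most 41.7 mm and 7.16 degrees, less where a joint would pass 70% of its speed; a pose out of reach is approached as far as the arm can. A call with a gripper value outside its range is refused whole. The fingers move at their own pace and stop on an object; "force" is the grip in N (left out, the last holds). Time passes only in rows, so rows that repeat a pose let the fingers close. It gives the time, the measured TCP pose, the force, the opening and the grip force at its end, in the units of the state.
- sense(): the state, without advancing time (a new reading comes with each control period).
- grab_frame(name): name is "scene" or "top" or "wrist"; returns (picture, depth): 384x512x3 uint8, red, green, blue; 384x512 float32, m along the optical axis (not along the pixel's ray), 0 where there is no reading.
- calibration(name): a dict with "fovy" (degrees; the focal length in pixels is half the picture's height over the tangent of half this angle, whatever the lens; pixels are square), "cx", "cy" (the principal point, pixels), "R" (3x3) and "t" (3): a world point X has camera coordinates R X + t. Camera axes: x right, y down, z forward; pixel columns grow to the right and rows downward; lengths in m; the calibration is good to about 2 mm. A picture is of the moment at which its call begins: read the wrist's pose just before it. calibration takes no time and is no camera call; for the wrist camera it gives the pose at the moment of the call.
- finish_job(): hands the job in; it is judged then, once.
The state is a dict: "t": time; "joint_pos": joint angles; "qd": joint speeds; "joint_torque": joint torques, N m; "position": TCP position; "tool_rot": TCP orientation; "ft_force": force on the tool from outside, world axes, zero at the start; "wrist_torque": the same for the moment, N m; "gripper_width": finger opening in m; "gripper_force": force on a finger pad.
Only numpy, scipy, OpenCV 4.12 (cv2) and the standard library are available. Lean on these libraries where they do the work, as an engineer would, in place of code of your own. Each camera call takes 0.05 s, during which the arm holds its last target. There are 200 camera calls.

### The job

A refilled coffee capsule stands in the pliers' jaw with its lid resting loose: leave it there and swing the pliers' upper arm down until the lid clicks fully shut. Then take the closed capsule out, stand it upright in the open capsule drawer, setting it down rather than dropping it, let go, and slide the drawer fully home. Leave the mug, spice jar and pepper mill where they are.

Things in the scene. Friction and masses are not known exactly. Their poses are not given: they have to be found in the camera images.
- pliers: hinged steel pliers-type hand press held on a wooden board (250 x 90 x 12 mm) screwed to the worktop. Origin: on the worktop under the centre of the jaw dish. Its -x axis points from the dish towards the handle ends, +x towards the hinge, z up. Lower arm fixed, 22 mm wide, 24 mm above the worktop. The hinge is carried by two cheeks 36 mm wide overall, 22 mm long in x, 97 mm high
- pliers_dish (a point): centre of the floor of the round lower jaw dish, 30 mm above the worktop, at pliers x = 0, y = 0; the capsule stands here inside a lip 5 mm high, inner diameter 39, outer diameter 45 mm. Same axes as pliers
- pliers_hinge (a point): centre of the hinge axis of the upper arm: pliers x = +95 mm, y = 0, 87.5 mm above the worktop; the axis is the pliers' y axis
- pliers_handle (a point): pressing point on the outer (upper when closed) face of the upper arm's black handle, 165 mm from the hinge axis along the arm and 8 mm off the arm's centre line, which passes through the hinge axis. It moves with the arm. The arm is a straight bar 20 mm wide, 16 mm thick, ending 194 mm from the hinge axis; a round pad of diameter 26 mm under it, 95 mm from the hinge axis, meets the lid
- pliers_arm (a joint): upper arm's angle (rad): 0 = sprung open, arm 1.43 rad above level, leaning slightly over the dish; grows as it swings down over the dish; 1.43 = closed on its stop, arm level, lid pressed home. A light return spring (0.08 Nm open, 0.3 Nm closed) lifts it open again in about a second once let go. The click takes about 10 N at the handle point
- capsule: plain aluminium coffee capsule, an upright cylinder of diameter 36 mm, total height 48 mm with the lid loose and 42 mm with it shut; about 60 g. Origin: centre of its underside, z up
- capsule_lid (a joint): travel of the capsule's round aluminium lid (diameter 36 mm, 8 mm thick) down onto the body (m): 0 = loose, a 6 mm gap shows a narrower dark neck under the lid; 0.006 = shut, lid flush on the body with no gap. It resists up to about 13 N, and once past half way it snaps home by itself and stays; less than half way it springs back up
- caddy_drawer0 (a joint): opening of the capsule drawer (m): 0 = shut; it starts open by 0.12 to 0.145. It slides along its own -x to open with about 1 N of friction and stays where it is left
- caddy_drawer0_handle (a point): middle of the steel bar handle on the drawer's front (bar 110 mm long along y, 35 mm in front of the front panel, about 52 mm above the worktop). Its x axis points into the cabinet: pushing along +x shuts the drawer
- drawer_floor (a point): centre of the drawer's inner floor, 22 mm above the worktop, axes as the handle's. Inside 175 mm long in x (-87 to +87 mm), 178 mm wide in y, walls 46 mm above this floor; the front panel's top is 78 mm above the worktop. With the drawer open by q, the floor from x = -87 mm to x = q - 94 mm lies out in front of the cabinet
- mug: bystander: white mug, diameter 80 mm, 85 mm high, origin under its centre
- spice_jar: bystander: small spice jar, diameter 44 mm, 85 mm high, origin under its centre
- pepper_mill: bystander: dark wooden pepper mill, diameter 50 mm, 100 mm high, origin under its centre
- caddy: the low light-wood cabinet with a navy front that holds the drawer, 220 x 220 mm, 90 mm high, fixed; origin under its centre, its front faces its own -x
There are look-alikes about, which are no part of the job. There is more than one size of the capsule; the one meant has the size given above.

How it is judged:
On the way, in this order (a step that is already met when the one before it is completed fails the run):
1. the lid has snapped shut while the capsule stands in the pliers' jaw (value of joint capsule_lid above 0.0045 m and horizontal distance between capsule and pliers_dish below 0.006 m and z of capsule in the frame of pliers_dish below 0.006 m), for 0.1 s.
2. the closed capsule stands released and upright on the floor of the open drawer (value of joint capsule_lid above 0.0045 m and value of joint caddy_drawer0 above 0.06 m and z of capsule in the frame of drawer_floor between -0.006 and 0.006 m and x of capsule in the frame of drawer_floor between -0.09 and 0.09 m and y of capsule in the frame of drawer_floor between -0.09 and 0.09 m and angle between capsule's own z axis and vertical below 0.2 rad and contact force between the fingers and capsule below 0.1 N), for 0.2 s.
At the end, for the whole second after the job is handed in: the capsule's lid is shut (at least 4.5 of its 6 mm), the capsule stands upright (within 0.2 rad) and at rest on the floor of the drawer, and the drawer is shut to within 6 mm (value of joint capsule_lid above 0.0045 m and value of joint caddy_drawer0 below 0.006 m and z of capsule in the frame of drawer_floor between -0.006 and 0.006 m and x of capsule in the frame of drawer_floor between -0.09 and 0.09 m and y of capsule in the frame of drawer_floor between -0.09 and 0.09 m and angle between capsule's own z axis and vertical below 0.2 rad and linear speed of capsule below 0.02 m/s); the robot touches nothing.
It fails at once if the fingers touch the capsule before its lid has snapped shut (the pliers must press it) (contact force between the fingers and capsule above 0.5 N and value of joint capsule_lid below 0.003 m).
It fails at once if the capsule is dropped: it moves faster than 0.6 m/s while the fingers are not holding it (linear speed of capsule above 0.6 m/s and contact force between the fingers and capsule below 0.1 N).
It fails at once if the mug is moved more than 30 mm (distance of mug from where it was at the start of the episode above 0.03 m).
It fails at once if the spice jar is moved more than 30 mm (distance of spice_jar from where it was at the start of the episode above 0.03 m).
It fails at once if the pepper mill is moved more than 30 mm (distance of pepper_mill from where it was at the start of the episode above 0.03 m).
It also fails if it takes over 72 s, if anything falls off the work surface, if the arm or the gripper's body presses on something with over 40 N, if the wrist force passes 120 N, or if a joint passes its speed limit or range.

## Working session

There is one attempt and no reset: what is moved stays moved. The work goes in short steps, Python scripts to look and compute and a tool call to move; the robot and the scene stay as the last step left them, time stands still between calls to the robot, and variables do not carry over. Pictures are saved under pics/ and viewed, at most 10 in all, crops included, and the job is handed in when it is done.

Besides the shell and the picture viewer there is one more tool, called as name(argument=value, ...) on one line, values as JSON. apply_moves: Moves the arm, as the interface text tells. Its arguments: {"type":"object","properties":{"grip":{"type":"array","items":{"type":"number"}},"offset":{"type":"array","items":{"type":"array","items":{"type":"number"}}},"turn":{"type":"array","items":{"type":"number"}},"force":{"type":"number"}},"required":["grip","offset","turn"]}

```bash
mkdir -p pics; cat > h.py <<'E'
from rig import *
import numpy as np, cv2
def world(name,fr=None):
    c=calibration(name); img,d=fr if fr is not None else grab_frame(name)
    H,W=d.shape; f=H/2/np.tan(np.radians(c['fovy'])/2)
    u,v=np.meshgrid(np.arange(W),np.arange(H))
    P=np.stack([(u-c['cx'])/f*d,(v-c['cy'])/f*d,d],-1)
    X=(P-np.array(c['t']))@np.array(c['R'])
    X[d==0]=np.nan
    return img,X
def save(n,img): cv2.imwrite('pics/'+n,img[:,:,::-1])
E
python3 - <<'E'
from h import *
a,X=world('scene'); np.savez('scene.npz',a=a,X=X)
b,Y=world('top'); np.savez('top.npz',a=b,X=Y)
save('scene0.png',a); save('top0.png',b)
for n in('scene','top'): print(calibration(n))
print(sense())
E
```

```text
{'fovy': 49.82114276750346, 'cx': 258.33200658203936, 'cy': 191.09383982830073, 'R': array([[-0.84263046,  0.53816027,  0.01890585],
       [ 0.3770045 ,  0.6146403 , -0.69288159],
       [-0.38450164, -0.57671555, -0.72080349]]), 't': array([ 0.46248907, -0.18589186,  1.36422264])}
{'fovy': 48.068133947056886, 'cx': 256.5173046488266, 'cy': 191.44843689084541, 'R': array([[-0.02920447, -0.99956364, -0.00443061],
       [-0.99810496,  0.02940146, -0.05405585],
       [ 0.05416253,  0.00284354, -0.99852808]]), 't': array([0.1021385 , 0.60984272, 1.13156979])}
{'t': 0.1, 'joint_pos': array([ 1.10696837e+00,  2.60636266e-01, -1.39246330e-01,  1.17270722e+00,
        5.49926300e-07,  1.57079405e+00]), 'qd': array([ 0.00154254, -0.00137387,  0.00328422,  0.00120095,  0.00093119,
       -0.00045598]), 'joint_torque': array([ 5.65690498e-04, -4.06507301e+01,  2.54527384e+01,  1.00577337e-02,
        3.45219473e-05,  8.49954517e-06]), 'position': array([0.23459505, 0.46897903, 0.23053637]), 'tool_rot': array([ 2.29839480e-01,  9.73228138e-01, -8.72674709e-04, -2.06377209e-04]), 'ft_force': array([-0.39711538, -0.37666135, -0.07192731]), 'wrist_torque': array([0.01934237, 0.00746436, 0.03727164]), 'gripper_force': 0.0, 'gripper_width': 0.08534903225762676}
```

View pics/scene0.png

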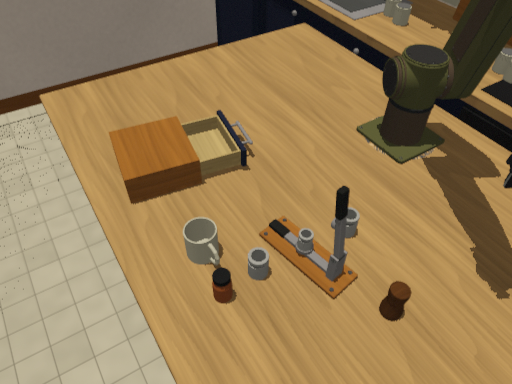

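View pics/top0.png

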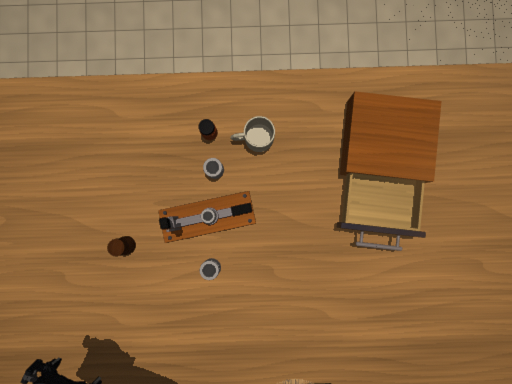

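The top view shows the jaw capsule at (208,216), with two free-standing look-alikes at (213,168) and (209,270). The pliers' hinge is on the left (170,225) and the drawer is at (383,203) with its handle at (378,246). The mug is at (259,134), the jar at (207,129) and the mill at (118,247). The jaw capsule looks like the narrowest of the three, so I'll check its size numerically and in a crop.

```bash
python3 - <<'E'
from h import *
np.set_printoptions(precision=4,suppress=True)
z=np.load('top.npz'); a,X=z['a'],z['X']; s=np.load('scene.npz'); 
u,v=np.meshgrid(np.arange(512),np.arange(384))
def box(u0,u1,v0,v1,z0,z1,X=X):
    m=np.zeros(X.shape[:2],bool); m[v0:v1,u0:u1]=1
    return m&(X[...,2]>z0)&(X[...,2]<z1)
def rect(m,X=X): 
    return cv2.minAreaRect((X[m][:,:2]*1000).astype(np.float32))
# board
m=box(150,265,185,250,.007,.017); print('board',rect(m),m.sum())
for n,b in dict(jaw=(195,222,203,228),A=(200,226,155,182),B=(197,222,257,284)).items():
    m=box(*b,.035,.12); zz=X[m][:,2]; top=np.percentile(zz,90)
    t=m&(X[...,2]>top-.006); (c,r)=cv2.minEnclosingCircle((X[t][:,:2]*1000).astype(np.float32)); print(n,'top',top,c,r,t.sum())
# upper arm points
m=box(145,200,205,250,.06,.4); P=X[m]; print('arm z',P[:,2].max(),P[P[:,2]>.2].mean(0) if (P[:,2]>.2).any() else P.mean(0))
for n,b in dict(mug=(235,280,112,158),jar=(195,220,115,145),mill=(103,140,232,262)).items():
    m=box(*b,.05,.13); print(n,rect(m),X[m][:,2].max())
m=box(340,445,85,185,.08,.1); print('cab',rect(m),np.median(X[m][:,2]))
m=box(330,430,220,240,.07,.086); print('front',rect(m),np.median(X[m][:,2]) if m.any() else 0)
m=box(350,410,230,255,.045,.062); print('handle',rect(m),m.sum())
m=box(340,430,175,230,.015,.03); print('floor',rect(m),m.sum())
c=cv2.resize(a[145:295,140:270],None,fx=4,fy=4,interpolation=cv2.INTER_CUBIC); save('crop1.png',c)
# scene: black arm/handle
S=s['X']; m=box(325,365,180,280,.05,.4,S); P=S[m]; print('scene arm z max',P[:,2].max())
for lo in np.arange(.06,.3,.02):
    q=P[(P[:,2]>lo)&(P[:,2]<lo+.02)]; print(lo.round(2),np.median(q,0) if len(q) else None,len(q))
E
```

```text
board ((549.94091796875, 219.80152893066406), (89.98046112060547, 249.87704467773438), 10.386015892028809) 2049
jaw top 0.07951565934907327 (551.8507080078125, 209.69430541992188) 17.822757720947266 150
A top 0.06811259608045052 (676.6100463867188, 195.9367218017578) 24.62091636657715 273
B top 0.06803537441521826 (414.0702209472656, 210.76528930664062) 24.448381423950195 281
arm z 0.28495817863932427 [0.5392 0.276  0.2717]
mug ((756.2784423828125, 78.22569274902344), (78.09290313720703, 91.7928695678711), 41.5567512512207) 0.08844656508942976
jar ((776.71923828125, 207.71682739257812), (40.0697021484375, 40.475379943847656), 68.94498443603516) 0.09012181888219253
mill ((480.90557861328125, 438.0570068359375), (43.250030517578125, 39.909278869628906), 87.219970703125) 0.10002086251253745
cab ((739.10546875, -265.48858642578125), (223.5365447998047, 206.85997009277344), 81.75703430175781) 0.0891468043710405
front ((512.43115234375, -231.33355712890625), (213.90733337402344, 31.938491821289062), 81.7892837524414) 0.07631696340853358
handle ((475.7879333496094, -225.77139282226562), (118.16507720947266, 38.79657745361328), 82.01656341552734) 270
floor ((580.6297607421875, -239.01431274414062), (187.78216552734375, 129.6740264892578), 83.06053924560547) 3124
scene arm z max 0.28150976692772467
0.06 [0.4194 0.228  0.065 ] 225
0.08 [0.5467 0.3117 0.0926] 119
0.1 [0.5437 0.3095 0.1098] 59
0.12 [0.5447 0.306  0.1297] 73
0.14 [0.545  0.3038 0.1508] 66
0.16 [0.5468 0.2999 0.1716] 86
0.18 [0.5467 0.2961 0.1885] 100
0.2 [0.5463 0.2957 0.211 ] 78
0.22 [0.5481 0.293  0.2295] 93
0.24 [0.5479 0.2902 0.25  ] 98
0.26 [0.5458 0.2851 0.2742] 147
0.28 [0.5379 0.2825 0.2804] 13
```

View pics/crop1.png

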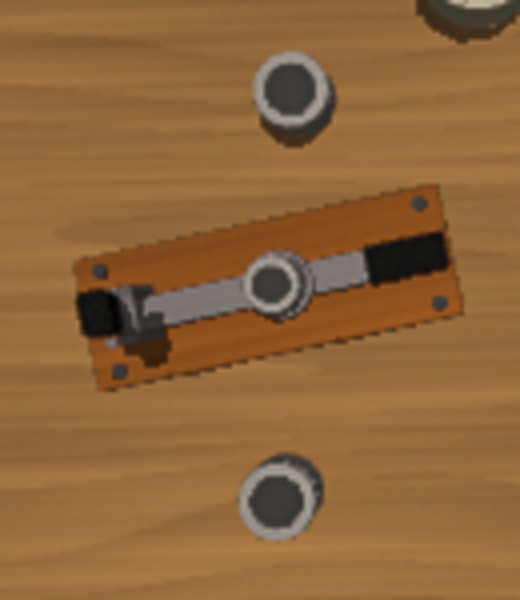

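The jaw capsule is 36 mm across with its top at 79 mm, as expected for 30+48 mm. The other two, at crop pixels (290,90) and (277,500), are about 49 mm across and 68 mm high, so they are look-alikes. The board measures 90x250 mm, which confirms the pliers' axis at 100.4° yaw. Next I'll work out the moves.

```bash
cat >> h.py <<'E'
from scipy.spatial.transform import Rotation as Ro
np.set_printoptions(precision=4,suppress=True)
A=np.radians(100.39); D=np.array([np.cos(A),np.sin(A)]); DISH=np.array([.5519,.2097])
def pl(px,py,z): 
    q=DISH+px*D+py*np.array([-D[1],D[0]]); return np.array([q[0],q[1],z])
def rel(target,s=None):
    s=s or sense(); return Ro.from_quat(s['tool_rot']).inv().apply(np.array(target)-s['position'])
def yaw(s=None):
    s=s or sense(); y=Ro.from_quat(s['tool_rot']).apply([0,1,0]); return np.degrees(np.arctan2(y[1],y[0]))
E
python3 - <<'E'
from h import *
print(rel(pl(.125,0,.245)), np.radians(yaw()-100.39))
s=sense(); s['tool_rot']=np.array(s['tool_rot'])
E
```

```text
[-0.3246  0.0099 -0.0145] -0.6451653865115863
```

apply_moves(grip=[1,1,1,1,1,1,1,1,1,1,1,1,1], offset=[[-0.0325,0.001,-0.0145],[-0.065,0.002,-0.0145],[-0.0975,0.003,-0.0145],[-0.13,0.004,-0.0145],[-0.1625,0.005,-0.0145],[-0.195,0.006,-0.0145],[-0.2275,0.007,-0.0145],[-0.26,0.008,-0.0145],[-0.2925,0.009,-0.0145],[-0.3245,0.01,-0.0145],[-0.3245,0.01,-0.0145],[-0.3245,0.01,-0.0145],[-0.3245,0.01,-0.0145]], turn=[-0.1,-0.2,-0.3,-0.4,-0.5,-0.6,-0.645,-0.645,-0.645,-0.645,-0.645,-0.645,-0.645], force=60)

```text
t: 1.18
position: [0.529, 0.3331, 0.2451]
tool_rot: [-0.09, 0.996, -0.0, -0.001]
ft_force: [0.7, 0.2, 0.1]
gripper_width: 0.0
gripper_force: 0.0
```

```bash
python3 - <<'E'
from h import *
s=sense(); q=s['position'][:2]-DISH; px=q@D; print('px',px,'py',q@[-D[1],D[0]],yaw()-100.39)
h=.013
for th in np.arange(1.43,-.01,-.13):
    t=max(th,0); X=.095-.165*np.cos(t)+.008*np.sin(t)+h; Z=.0875+.165*np.sin(t)+.008*np.cos(t)
    print(round(t,2), 'y',round(X-.125,3),'z',round(.245-Z,3))
a,X=world('scene'); save('scene1.png',cv2.resize(a[100:330,240:460],None,fx=2.6,fy=2.6))
E
```

```text
px 0.12548373322193204 py 0.00028423307499129274 -0.03276455068794348
1.43 y -0.032 z -0.007
1.3 y -0.053 z -0.004
1.17 y -0.074 z 0.002
1.04 y -0.094 z 0.011
0.91 y -0.112 z 0.022
0.78 y -0.129 z 0.036
0.65 y -0.144 z 0.051
0.52 y -0.156 z 0.069
0.39 y -0.167 z 0.087
0.26 y -0.174 z 0.107
0.13 y -0.18 z 0.128
0 y -0.182 z 0.15
```

View pics/scene1.png

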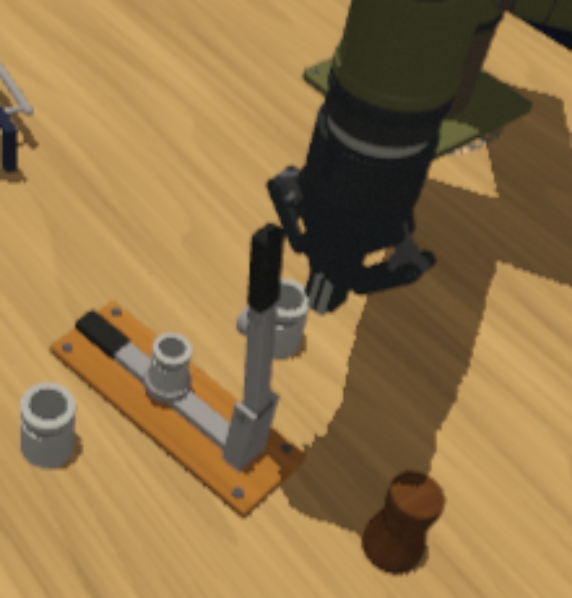

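The near knuckle at crop (285,190) comes close to the arm's tip at (265,235). I'll back off and turn the gripper 90° so the linkages stand across the pliers.

apply_moves(grip=[1,1,1,1,1,1,1,1,1,1,1,1,1,1,1,1], offset=[[0,0.03,0],[0,0.03,0],[0,0.03,0],[0,0.03,0],[0,0.03,0],[0,0.03,0],[0,0.03,0],[0,0.03,0],[0,0.03,0],[0,0.03,0],[0,0.03,0],[0,0.03,0],[0,0.03,0],[0,0.03,0],[0,0.03,0],[0,0.03,0]], turn=[0,0.12,0.24,0.36,0.48,0.6,0.72,0.84,0.96,1.08,1.2,1.32,1.44,1.57,1.57,1.57])

```text
t: 2.57
position: [0.523, 0.3635, 0.246]
tool_rot: [0.638, 0.77, -0.0, -0.0]
ft_force: [0.4, 0.1, 0.2]
gripper_width: 0.0001
gripper_force: 0.0
```

```bash
python3 - <<'E'
from h import *
s=sense(); q=s['position'][:2]-DISH; px=q@D; print('px',px,'py',q@[-D[1],D[0]],yaw(),s['position'],s['joint_pos'])
R=Ro.from_quat(s['tool_rot']); print('toolx.px',R.apply([1,0,0])[:2]@D)
E
```

```text
px 0.15647385950039092 py 0.0006946626018084628 10.689832844647327 [0.523  0.3635 0.246 ] [0.6073 0.4535 0.1932 1.3106 0.0002 1.9915]
toolx.px 0.9999863025008057
```

apply_moves(grip=[1,1,1,1,1,1,1,1,1,1,1,1,1,1,1,1,1,1,1,1], offset=[[-0.025,0,-0.003],[-0.05,0,-0.006],[-0.065,0,-0.006],[-0.075,0,-0.005],[-0.086,0,-0.003],[-0.096,0,0],[-0.107,0,0.003],[-0.117,0,0.007],[-0.127,0,0.012],[-0.136,0,0.017],[-0.145,0,0.023],[-0.154,0,0.03],[-0.162,0,0.037],[-0.17,0,0.044],[-0.177,0,0.052],[-0.183,0,0.061],[-0.189,0,0.07],[-0.195,0,0.079],[-0.2,0,0.088],[-0.2,0,0.088]], turn=[0,0,0,0,0,0,0,0,0,0,0,0,0,0,0,0,0,0,0,0])

```text
t: 4.23
position: [0.5592, 0.1648, 0.1554]
tool_rot: [0.64, 0.768, -0.002, -0.001]
ft_force: [0.2, -0.3, 0.3]
gripper_width: 0.0001
gripper_force: 0.3
```

```bash
python3 - <<'E'
from h import *
s=sense(); q=s['position'][:2]-DISH; px=q@D; print('px',px,'py',q@[-D[1],D[0]],yaw(),s['position'],s['ft_force'])
a,X=world('scene'); save('scene2.png',cv2.resize(a[130:330,220:420],None,fx=2.8,fy=2.8))
E
```

```text
px -0.04549322782019764 py 0.0009463140694725702 10.377572139932415 [0.5592 0.1648 0.1554] [ 0.1966 -0.345   0.3489]
```

View pics/scene2.png

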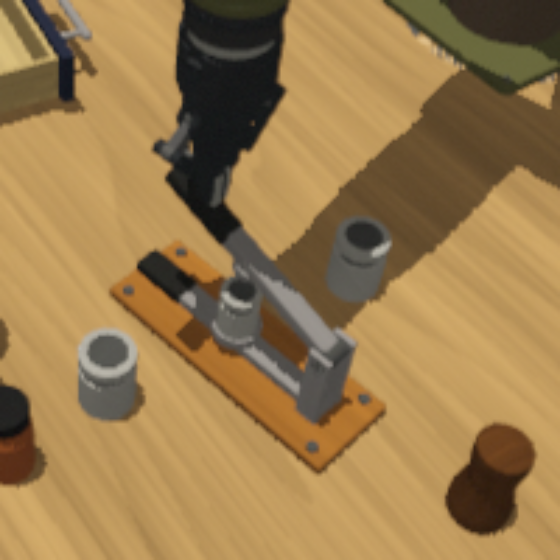

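The arm follows under the fingertips (crop 205,190), with the capsule undisturbed at (240,310). I'll press it home.

apply_moves(grip=[1,1,1,1,1,1,1,1,1,1,1,1,1,1], offset=[[-0.004,0,0.01],[-0.007,0,0.02],[-0.01,0,0.03],[-0.013,0,0.04],[-0.014,0,0.045],[-0.014,0,0.049],[-0.015,0,0.052],[-0.015,0,0.055],[-0.015,0,0.057],[-0.015,0,0.059],[-0.015,0,0.061],[-0.015,0,0.062],[-0.015,0,0.062],[-0.015,0,0.062]], turn=[0,0,0,0,0,0,0,0,0,0,0,0,0,0])

```text
t: 5.45
position: [0.563, 0.1513, 0.0963]
tool_rot: [0.64, 0.768, -0.0, 0.0]
ft_force: [-1.9, 0.7, 5.2]
gripper_width: -0.0002
gripper_force: 2.4
```

apply_moves(grip=[1,1,1,1,1], offset=[[0,0,0.001],[0,0,0.002],[0,0,0.002],[0,0,0.002],[0,0,0.002]], turn=[0,0,0,0,0])

```text
t: 5.87
position: [0.563, 0.1513, 0.096]
tool_rot: [0.64, 0.768, 0.0, 0.0]
ft_force: [-4.9, -1.8, 15.5]
gripper_width: 0.0001
gripper_force: 7.5
```

The press is against its stop (15.5 N, no further travel), so I'll slip off towards the handle end and let the arm spring open.

apply_moves(grip=[1,1,1,1,1,1,1,0.6,0.4,0.3,0.3,0.3,0.3,0.3,0.3,0.3], offset=[[-0.01,0,-0.008],[-0.03,0,-0.015],[-0.05,0,-0.02],[-0.07,0,-0.03],[-0.08,0,-0.045],[-0.08,0,-0.065],[-0.08,0,-0.09],[-0.08,0,-0.09],[-0.08,0,-0.09],[-0.08,0,-0.09],[-0.08,0,-0.09],[-0.08,0,-0.09],[-0.08,0,-0.09],[-0.08,0,-0.09],[-0.08,0,-0.09],[-0.08,0,-0.09]], turn=[0,0,0,0,0,0,0,0,0,0,0,0,0,0,0,0])

```text
t: 7.2
position: [0.5774, 0.0727, 0.1836]
tool_rot: [0.64, 0.768, -0.0, -0.0]
ft_force: [-0.6, -0.2, -0.1]
gripper_width: 0.06
gripper_force: 0.0
```

```bash
python3 - <<'E'
from h import *
s=sense(); q=s['position'][:2]-DISH; px=q@D; print('px',px,'py',q@[-D[1],D[0]],yaw(),s['position'],s['gripper_width'])
a,X=world('scene'); b,Y=world('top')
save('scene3.png',cv2.resize(a[150:300,240:400],None,fx=3.5,fy=3.5,interpolation=cv2.INTER_CUBIC))
for n,XX in(('top',Y),('scene',X)):
    d=np.hypot(XX[...,0]-DISH[0],XX[...,1]-DISH[1]); m=(d<.03)&(XX[...,2]>.045)&(XX[...,2]<.1); P=XX[m]
    if m.sum()<5: print(n,m.sum()); continue
    t=P[P[:,2]>np.percentile(P[:,2],90)-.004]
    print(n,np.percentile(P[:,2],90),cv2.minEnclosingCircle((t[:,:2]*1000).astype(np.float32)),len(t))
print('tip z',np.nanmax(Y[200:250,145:200,2]))
E
```

```text
px -0.13931764094919347 py -0.0004276406002712736 10.434987316564637 [0.5774 0.0727 0.1836] 0.05997842292158178
top 0.07388173037689016 ((552.2697143554688, 209.40235900878906), 17.367578506469727) 116
scene 0.0718000497147347 ((553.4813842773438, 213.96044921875), 18.2399959564209) 137
tip z 0.27678331213023205
```

View pics/scene3.png

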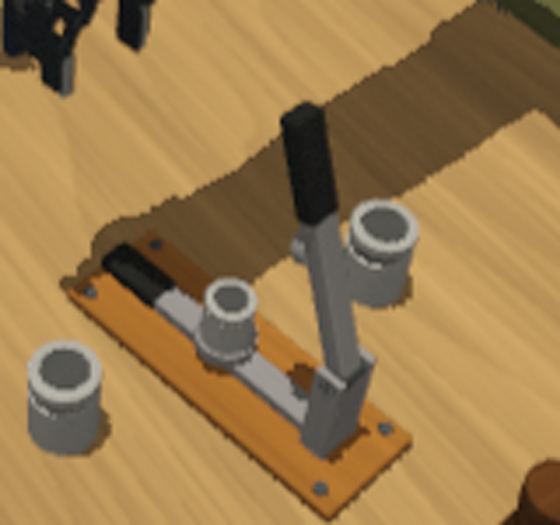

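The lid is flush: the top now reads 72–74 mm instead of 79.5, and no neck shows at crop (228,310). The arm stands open again. I'll check where the wrist camera sits and work out the pick.

```bash
python3 - <<'E'
from h import *
s=sense(); print(rel([.5523,.2099,.12]),rel([.5523,.2099,.039]),np.radians(yaw()-10.39))
c=calibration('wrist'); p=-np.array(c['R']).T@np.array(c['t']); print('cam in tool',rel(p))
E
```

```text
[0.1395 0.     0.0638] [0.1395 0.     0.1448] 0.0007297745108350554
cam in tool [ 0.0758 -0.     -0.1419]
```

The wrist camera sits 76 mm along tool +x, which would hit the upper arm in this orientation. I'll turn back by 90° so that it faces the robot, then hover over the capsule.

apply_moves(grip=[0.3,0.3,0.3,0.3,0.3,0.3,0.3,0.3,0.3,0.3,0.3,0.3,0.3,0.3,0.3,0.3,0.3,0.3,0.3,0.3], offset=[[0,0,0],[0,0,0],[0,0,0],[0,0,0],[0,0,0],[0,0,0],[0,0,0],[0,0,0],[0,0,0],[0,0,0.01],[0,0,0.02],[0.02,0,0.035],[0.05,0,0.05],[0.08,0,0.06],[0.11,0,0.064],[0.13,0,0.064],[0.1395,0,0.064],[0.1395,0,0.064],[0.1395,0,0.064],[0.1395,0,0.064]], turn=[-0.12,-0.24,-0.36,-0.48,-0.6,-0.72,-0.84,-0.96,-1.08,-1.2,-1.32,-1.44,-1.57,-1.57,-1.57,-1.57,-1.57,-1.57,-1.57,-1.57])

```text
t: 8.97
position: [0.5524, 0.2092, 0.1198]
tool_rot: [-0.09, 0.996, -0.0, -0.0]
ft_force: [0.9, -0.5, -0.7]
gripper_width: 0.0598
gripper_force: 0.0
```

```bash
python3 - <<'E'
from h import *
s=sense(); print(s['position'],s['ft_force'],rel([.5523,.2099,.039]),np.radians(yaw()-100.39))
a,X=world('wrist'); save('w1.png',a)
d=np.hypot(X[...,0]-DISH[0],X[...,1]-DISH[1]); m=(d<.03)&(X[...,2]>.055)&(X[...,2]<.085); P=X[m]
zt=np.percentile(P[:,2],90) if len(P) else 0; t=P[abs(P[:,2]-zt)<.004]
print(zt,len(t),cv2.minEnclosingCircle((t[:,:2]*1000).astype(np.float32)) if len(t) else 0)
E
```

```text
[0.5524 0.2092 0.1198] [ 0.9139 -0.4809 -0.6655] [-0.0001  0.0007  0.0808] -0.0007713703083759008
0.07243520304380335 2491 ((552.5955200195312, 210.57565307617188), 18.1274471282959)
```

View pics/w1.png

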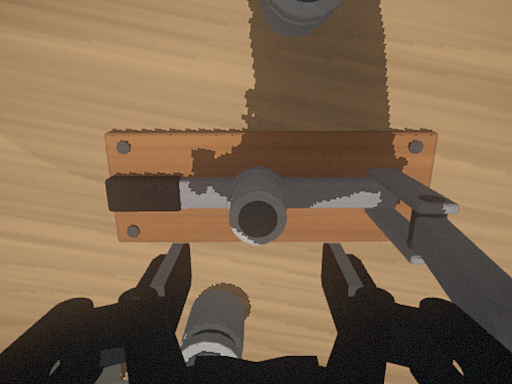

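The wrist view shows the shut capsule centred at (258,210), between the open pads at (178,290) and (340,285), with its top at 72.4 mm. I'll descend and grasp it.

apply_moves(grip=[0.3,0.3,0.3,0.3,0.3,0.3,0.3,0.3,0.3,0.3], offset=[[0,0.001,0.012],[0,0.001,0.024],[0,0.001,0.036],[0,0.001,0.048],[0,0.001,0.058],[0,0.001,0.068],[0,0.001,0.076],[0,0.001,0.081],[0,0.001,0.081],[0,0.001,0.081]], turn=[0,0,0,0,0,0,0,0,0,0])

```text
t: 9.85
position: [0.5519, 0.2111, 0.0386]
tool_rot: [-0.091, 0.996, 0.0, -0.0]
ft_force: [0.9, -0.5, 0.8]
gripper_width: 0.06
gripper_force: 0.0
```

apply_moves(grip=[0.6,0.8,0.8,0.8,0.8,0.8,0.8,0.8], offset=[[0,0,0],[0,0,0],[0,0,0],[0,0,0],[0,0,0],[0,0,0],[0,0,0],[0,0,0]], turn=[0,0,0,0,0,0,0,0], force=30)

```text
t: 10.52
position: [0.5527, 0.2112, 0.0395]
tool_rot: [-0.091, 0.996, 0.0, 0.001]
ft_force: [-0.8, 0.6, 4.7]
gripper_width: 0.0352
gripper_force: 30.4
```

apply_moves(grip=[0.8,0.8,0.8,0.8,0.8,0.8,0.8,0.8], offset=[[0,0,-0.005],[0,0,-0.015],[0,0,-0.03],[0,0,-0.05],[0,0,-0.075],[0,0,-0.1],[0,0,-0.12],[0,0,-0.12]], turn=[0,0,0,0,0,0,0,0])

```text
t: 11.18
position: [0.5544, 0.2093, 0.1635]
tool_rot: [-0.09, 0.996, -0.001, 0.003]
ft_force: [3.0, -7.4, 1.0]
gripper_width: 0.0351
gripper_force: 32.4
```

```bash
python3 - <<'E'
from h import *
s=sense(); print(s['position'],s['ft_force'],s['gripper_width'],s['gripper_force'],yaw(),s['joint_pos'])
print(rel([.5617,-.2385,.16]))
# drawer frame profile from the first top view
Y=np.load('top.npz')['X']; dx=np.array([.9898,-.1426]); dy=np.array([.1426,.9898])
a=Y[...,:2]@dx; b=Y[...,:2]@dy; z=Y[...,2]
for lo in np.arange(.48,.70,.008):
    m=(a>lo)&(a<lo+.008)&(abs(b+.156)<.08); print(round(lo+.004,3),np.round(np.nanpercentile(z[m],[10,50,90]),3) if m.any() else '',end='; ')
print()
for lo in np.arange(-.27,-.04,.008):
    m=(b>lo)&(b<lo+.008)&(abs(a-.6)<.03); print(round(lo+.004,3),np.round(np.nanmedian(z[m]),3) if m.any() else '',end='; ')
E
```

```text
[0.5544 0.2093 0.1635] [ 3.0104 -7.3678  0.983 ] 0.035143637276004204 32.381243258714676 100.29829780746024 [ 0.3635  0.4052 -0.1026  1.0576 -0.0044  0.1837]
[ 0.0729 -0.4419  0.0046]
0.484 [-0.002  0.052  0.058]; 0.492 [-0.003  0.053  0.058]; 0.5 [-0.004 -0.001  0.049]; 0.508 [-0.003 -0.     0.053]; 0.516 [-0.003 -0.001  0.052]; 0.524 [-0.003  0.073  0.078]; 0.532 [0.074 0.076 0.079]; 0.54 [0.065 0.069 0.078]; 0.548 [0.018 0.022 0.067]; 0.556 [0.019 0.021 0.024]; 0.564 [0.019 0.022 0.024]; 0.572 [0.018 0.021 0.024]; 0.58 [0.018 0.021 0.024]; 0.588 [0.018 0.021 0.024]; 0.596 [0.018 0.021 0.024]; 0.604 [0.018 0.021 0.024]; 0.612 [0.018 0.021 0.024]; 0.62 [0.019 0.021 0.024]; 0.628 [0.018 0.021 0.024]; 0.636 [0.019 0.021 0.024]; 0.644 [0.018 0.021 0.024]; 0.652 [0.019 0.021 0.024]; 0.66 [0.018 0.021 0.024]; 0.668 [0.019 0.027 0.091]; 0.676 [0.023 0.089 0.091]; 0.684 [0.087 0.089 0.091]; 0.692 [0.087 0.089 0.092]; 0.7 [0.087 0.089 0.091]; 
-0.266 ; -0.258 ; -0.25 0.064; -0.242 0.036; -0.234 0.021; -0.226 0.021; -0.218 0.021; -0.21 0.021; -0.202 0.021; -0.194 0.022; -0.186 0.021; -0.178 0.021; -0.17 0.021; -0.162 0.021; -0.154 0.021; -0.146 0.021; -0.138 0.021; -0.13 0.022; -0.122 0.021; -0.114 0.021; -0.106 0.021; -0.098 0.021; -0.09 0.021; -0.082 0.021; -0.074 0.023; -0.066 0.065; -0.058 0.023; -0.05 -0.001; -0.042 -0.001;
```

The drawer interior spans 0.545–0.670 along its axis, so it is open by about 0.13 m, with its centre line at -0.156. The 7 N side force means a knuckle is leaning on the sprung-open arm, so I'll move straight away from it and over to the drawer.

apply_moves(grip=[0.8,0.8,0.8,0.8,0.8,0.8,0.8,0.8,0.8,0.8,0.8,0.8,0.8,0.8,0.8,0.8,0.8,0.8,0.8,0.8], offset=[[0,-0.01,0],[0,-0.025,0],[0,-0.045,0],[0.005,-0.07,0],[0.01,-0.1,0],[0.016,-0.13,0],[0.022,-0.16,0],[0.028,-0.19,0],[0.034,-0.22,0],[0.04,-0.25,0],[0.046,-0.28,0],[0.052,-0.31,0],[0.058,-0.34,0],[0.063,-0.37,0],[0.068,-0.4,0],[0.071,-0.425,0],[0.073,-0.437,0],[0.073,-0.442,0],[0.073,-0.442,0],[0.073,-0.442,0]], turn=[0,0,0,0,0.04,0.08,0.12,0.16,0.2,0.24,0.28,0.324,0.324,0.324,0.324,0.324,0.324,0.324,0.324,0.324])

```text
t: 12.85
position: [0.5595, -0.2361, 0.1584]
tool_rot: [0.071, 0.997, 0.001, -0.001]
ft_force: [0.5, -0.1, -0.7]
gripper_width: 0.0356
gripper_force: 32.2
```

```bash
python3 - <<'E'
from h import *
s=sense(); print(s['position'],s['ft_force'],s['gripper_width'],s['gripper_force'],yaw())
print(rel([.5637,-.2388,.0315]))
a,X=world('wrist'); save('w2.png',a)
dx=np.array([.9898,-.1426]); dy=np.array([.1426,.9898])
a=X[...,:2]@dx; b=X[...,:2]@dy; z=X[...,2]
m=abs(z-.022)<.004; print('floor x',np.percentile(a[m],[.5,99.5]),'y',np.percentile(b[m],[.5,99.5]))
m=abs(z-.09)<.003; m&=a>.64; print('cab front',np.percentile(a[m],[.5]) if m.any() else None)
print('tcp',s['position'][:2]@dx,s['position'][:2]@dy)
E
```

```text
[ 0.5595 -0.2361  0.1584] [ 0.5118 -0.05   -0.7255] 0.03564086738454713 32.21855476498604 81.84395738642837
[-0.0047 -0.0023  0.1269]
floor x [0.5529 0.6845] y [-0.245  -0.0669]
cab front [0.6709]
tcp 0.5874816966406089 -0.1538563465373159
```

View pics/w2.png

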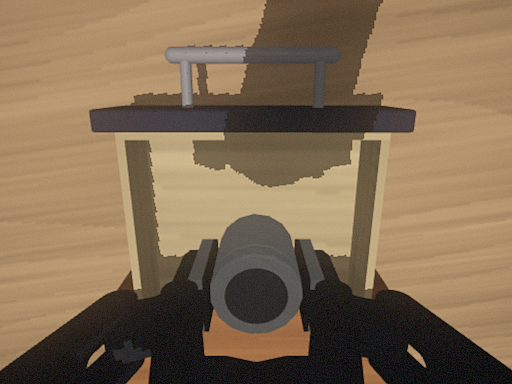

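The wrist view shows the capsule held upright at (256,270) over the open drawer (walls at x=140 and 370, front panel at row 120). Lowering it now.

apply_moves(grip=[0.8,0.8,0.8,0.8,0.8,0.8,0.8,0.8,0.8,0.8,0.8,0.8,0.8], offset=[[-0.004,-0.002,0.015],[-0.004,-0.002,0.03],[-0.004,-0.002,0.045],[-0.004,-0.002,0.06],[-0.004,-0.002,0.075],[-0.004,-0.002,0.09],[-0.004,-0.002,0.1],[-0.004,-0.002,0.11],[-0.004,-0.002,0.117],[-0.004,-0.002,0.121],[-0.004,-0.002,0.123],[-0.004,-0.002,0.123],[-0.004,-0.002,0.123]], turn=[0,0,0,0,0,0,0,0,0,0,0,0,0])

```text
t: 13.98
position: [0.5641, -0.2398, 0.0363]
tool_rot: [0.071, 0.997, -0.0, 0.0]
ft_force: [0.1, -0.2, -1.0]
gripper_width: 0.0354
gripper_force: 32.2
```

apply_moves(grip=[0.8,0.8,0.8,0.8,0.8,0.8], offset=[[0,0,0.001],[0,0,0.002],[0,0,0.003],[0,0,0.004],[0,0,0.004],[0,0,0.004]], turn=[0,0,0,0,0,0])

```text
t: 14.48
position: [0.5635, -0.2396, 0.0317]
tool_rot: [0.071, 0.997, 0.0, -0.0]
ft_force: [-0.4, 1.1, -1.1]
gripper_width: 0.0354
gripper_force: 32.2
```

apply_moves(grip=[0.8,0.8,0.8,0.8], offset=[[0,0,0.001],[0,0,0.0015],[0,0,0.002],[0,0,0.002]], turn=[0,0,0,0])

```text
t: 14.82
position: [0.5651, -0.2398, 0.0315]
tool_rot: [0.071, 0.997, -0.0, 0.002]
ft_force: [-1.0, 0.9, 7.3]
gripper_width: 0.0352
gripper_force: 33.0
```

The capsule is on the floor (7 N). I'll ease off and let go slowly, then rise.

apply_moves(grip=[0.8,0.56,0.54,0.52,0.5,0.48,0.45,0.42,0.4,0.38,0.38,0.38,0.38], offset=[[0,0,-0.001],[0,0,-0.001],[0,0,-0.001],[0,0,-0.001],[0,0,-0.001],[0,0,-0.001],[0,0,-0.001],[0,0,-0.001],[0,0,-0.001],[0,0,-0.001],[0,0,-0.001],[0,0,-0.001],[0,0,-0.001]], turn=[0,0,0,0,0,0,0,0,0,0,0,0,0], force=20)

```text
t: 15.9
position: [0.5636, -0.2396, 0.0308]
tool_rot: [0.071, 0.997, 0.0, 0.0]
ft_force: [-0.5, -0.3, 0.6]
gripper_width: 0.0532
gripper_force: 0.0
```

apply_moves(grip=[0.38,0.38,0.38,0.38,0.38,0.38,0.38,0.38,0.38,0.38], offset=[[0,0,-0.006],[0,0,-0.015],[0,0,-0.03],[0,0,-0.05],[0,0,-0.08],[0,0,-0.11],[0,0,-0.14],[0,0,-0.16],[0,0,-0.16],[0,0,-0.16]], turn=[0,0,0,0,0,0,0,0,0,0])

```text
t: 16.73
position: [0.5649, -0.2401, 0.1934]
tool_rot: [0.071, 0.997, -0.001, 0.002]
ft_force: [-0.3, 0.2, -0.6]
gripper_width: 0.053
gripper_force: 0.0
```

```bash
python3 - <<'E'
from h import *
s=sense(); dx=np.array([.9898,-.1426]); dy=np.array([.1426,.9898])
img,X=world('wrist'); save('w3.png',img)
a=X[...,:2]@dx; b=X[...,:2]@dy; z=X[...,2]
m=(abs(a-.592)<.04)&(abs(b+.156)<.04)&(z>.05)&(z<.08); zt=np.percentile(z[m],90); t=m&(abs(z-zt)<.003)
print('caps top',zt,cv2.minEnclosingCircle((np.stack([a[t],b[t]],-1)*1000).astype(np.float32)))
m=(abs(b+.156)<.05)&(z>.045)&(z<.065)&(a<.52)&(a>.45); print('bar',np.percentile(a[m],[2,50,98]),np.median(z[m]),m.sum())
print(s['position'], s['position'][:2]@dx,s['position'][:2]@dy)
for A_ in(.43,.60): 
  p=A_*dx-.156*dy; print(A_,p,rel([p[0],p[1],.19]))
E
```

```text
caps top 0.06449457825382796 ((592.44189453125, -156.67909240722656), 17.93470573425293)
bar [0.4865 0.4932 0.5181] 0.05567025457374265 2532
[ 0.5649 -0.2401  0.1934] 0.5933409532633154 -0.15710903606111817
0.43 [ 0.4034 -0.2157] [0.1622 0.0009 0.0014]
0.6 [ 0.5716 -0.24  ] [-0.0078  0.0008  0.0016]
```

View pics/w3.png

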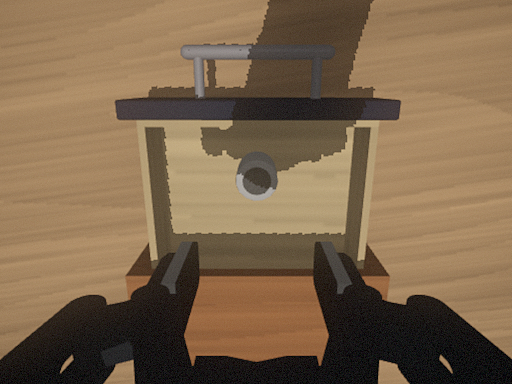

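The capsule stands upright on the drawer floor at (257,178), its top at 64.5 mm (22+42). The bar is at row 52, its front edge at about 0.483 along the drawer axis. I'll go in front of the bar with the fingers shut.

apply_moves(grip=[1,1,1,1,1,1,1,1,1,1,1,1,1,1,1,1], offset=[[0.03,0,0],[0.06,0,0],[0.09,0,0],[0.12,0,0],[0.15,0,0],[0.165,0,0.01],[0.165,0,0.03],[0.165,0,0.05],[0.165,0,0.075],[0.165,0,0.1],[0.165,0,0.12],[0.165,0,0.135],[0.165,0,0.145],[0.165,0,0.15],[0.165,0,0.15],[0.165,0,0.15]], turn=[0,0,0,0,0,0,0,0,0,0,0,0,0,0,0,0], force=60)

```text
t: 18.12
position: [0.3997, -0.2158, 0.0404]
tool_rot: [0.071, 0.997, 0.0, -0.001]
ft_force: [1.6, -0.1, 0.3]
gripper_width: 0.0
gripper_force: 0.0
```

apply_moves(grip=[1,1,1,1,1,1,1,1,1,1,1,1,1,1,1,1,1,1,1,1], offset=[[-0.012,0,0],[-0.024,0,0],[-0.032,0,0],[-0.037,0,0],[-0.041,0,0],[-0.045,0,0],[-0.049,0,0],[-0.053,0,0],[-0.058,0,0],[-0.063,0,0],[-0.069,0,0],[-0.075,0,0],[-0.081,0,0],[-0.087,0,0],[-0.093,0,0],[-0.099,0,0],[-0.105,0,0],[-0.11,0,0],[-0.114,0,0],[-0.116,0,0]], turn=[0,0,0,0,0,0,0,0,0,0,0,0,0,0,0,0,0,0,0,0])

```text
t: 19.78
position: [0.516, -0.2328, 0.0408]
tool_rot: [0.071, 0.997, -0.0, 0.0]
ft_force: [-0.6, 0.8, -0.7]
gripper_width: 0.0002
gripper_force: 0.4
```

```bash
python3 - <<'E'
from h import *
s=sense(); dx=np.array([.9898,-.1426]); dy=np.array([.1426,.9898])
print('tcp',s['position'][:2]@dx,s['position'][:2]@dy,s['ft_force'])
for n in('top','scene'):
    img,X=world(n); a=X[...,:2]@dx; b=X[...,:2]@dy; z=X[...,2]
    m=(z>.066)&(z<.082)&(b<-.06)&(b>-.25)&(a<.67)&(abs(b+.156)>.065)&(a>.5); print(n,'panel',np.percentile(a[m],[5,50,95]),m.sum())
    m=(abs(b+.156)<.05)&(a>.6)&(a<.68)&(z>.05)&(z<.085); print('caps?',m.sum(),np.median(X[m],0) if m.any() else 0)
E
```

```text
tcp 0.543976915266825 -0.15685740866216127 [-0.5621  0.7627 -0.6984]
top panel [0.5962 0.6129 0.6635] 176
caps? 381 [ 0.5859 -0.2441  0.0685]
scene panel [0.5972 0.6065 0.6494] 99
caps? 222 [ 0.5843 -0.2405  0.0666]
```

apply_moves(grip=[1,1,1,1,1,1,1,1,1,1,1,1,1,1,1,1,1,1], offset=[[-0.003,0,0],[-0.007,0,0],[-0.012,0,0],[-0.017,0,0],[-0.022,0,0],[-0.027,0,0],[-0.032,0,0],[-0.037,0,0],[-0.041,0,0],[-0.045,0,0],[-0.048,0,0],[-0.051,0,0],[-0.054,0,0],[-0.056,0,0],[-0.058,0,0],[-0.06,0,0],[-0.061,0,0],[-0.061,0,0]], turn=[0,0,0,0,0,0,0,0,0,0,0,0,0,0,0,0,0,0])

```text
t: 21.38
position: [0.5725, -0.2409, 0.0406]
tool_rot: [0.072, 0.997, 0.0, -0.003]
ft_force: [-7.4, 0.3, 4.9]
gripper_width: 0.0001
gripper_force: 3.6
```

apply_moves(grip=[1,1,1,1,1], offset=[[-0.001,0,0],[-0.002,0,0],[-0.002,0,0],[-0.002,0,0],[-0.002,0,0]], turn=[0,0,0,0,0])

```text
t: 21.8
position: [0.5725, -0.2408, 0.0405]
tool_rot: [0.072, 0.997, 0.0, -0.004]
ft_force: [-11.4, -0.5, 7.4]
gripper_width: -0.0001
gripper_force: 5.4
```

The drawer is at a hard stop: force rises with no motion. I'll back away and check.

apply_moves(grip=[1,1,1,1,1,1,1,1,1,1,1,1,1,1,1], offset=[[0.005,0,0],[0.015,0,0],[0.035,0,0],[0.06,0,0],[0.08,0,0],[0.08,0,-0.03],[0.08,0,-0.06],[0.08,0,-0.09],[0.08,0,-0.12],[0.1,0,-0.15],[0.13,0,-0.15],[0.16,0,-0.15],[0.16,0,-0.15],[0.16,0,-0.15],[0.16,0,-0.15]], turn=[0,0,0,0,0,0,0,0,0,0,0,0,0,0,0])

```text
t: 23.05
position: [0.4202, -0.2191, 0.1912]
tool_rot: [0.071, 0.997, -0.0, 0.001]
ft_force: [0.4, -0.5, -0.0]
gripper_width: 0.0002
gripper_force: 0.0
```

```bash
python3 - <<'E'
from h import *
s=sense(); dx=np.array([.9898,-.1426]); dy=np.array([.1426,.9898]); print(s['ft_force'],s['position'])
img,X=world('top'); save('top9.png',cv2.resize(img[60:280,90:460],None,fx=2,fy=2))
a=X[...,:2]@dx; b=X[...,:2]@dy; z=X[...,2]
for lo in np.arange(.60,.70,.006):
    m=(a>lo)&(a<lo+.006)&(abs(b+.156)<.08); print(round(lo+.003,3),np.round(np.nanpercentile(z[m],[10,50,90]),3) if m.any() else '',end='; ')
E
```

```text
[ 0.4136 -0.5057 -0.029 ] [ 0.4202 -0.2191  0.1912]
0.603 [-0.004 -0.001  0.002]; 0.609 [-0.003 -0.001  0.053]; 0.615 [-0.002  0.054  0.058]; 0.621 [-0.001  0.054  0.057]; 0.627 [-0.004 -0.     0.053]; 0.633 [-0.002 -0.001  0.052]; 0.639 [-0.003 -0.     0.052]; 0.645 [-0.004 -0.001  0.05 ]; 0.651 [-0.002  0.044  0.076]; 0.657 [0.074 0.077 0.079]; 0.663 [0.074 0.077 0.079]; 0.669 [0.078 0.089 0.092]; 0.675 [0.086 0.089 0.092]; 0.681 [0.087 0.089 0.091]; 0.687 [0.087 0.09  0.092]; 0.693 [0.087 0.089 0.092]; 0.699 [0.086 0.089 0.092];
```

View pics/top9.png

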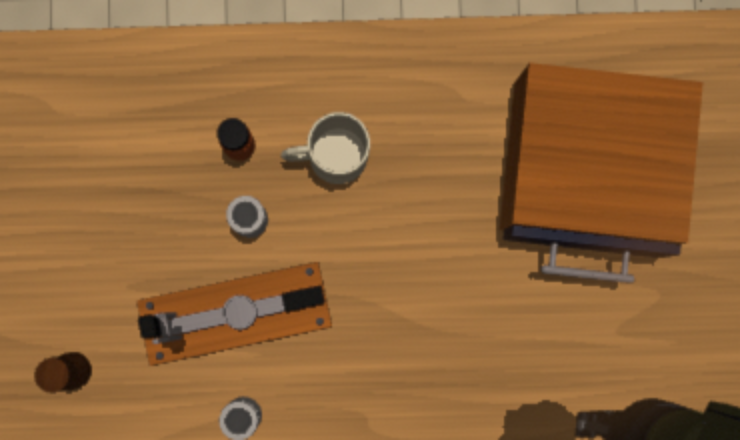

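The drawer panel at crop (595,242) is flush against the cabinet with no gap, and the pliers' dish at (240,312) is empty. The mug, jar and mill are where they were, and the robot is clear of everything.

```bash
python3 -c "
from rig import *
print(finish_job())"
```

```text
the job is handed in; nothing more can be done
None
```

I pressed the capsule shut in the pliers, stood it upright in the drawer, let go and slid the drawer fully home, then handed the job in at about 23 s; the hand-in gave no verdict, but the last checks looked right.

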